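Set a drive pulley to its mark and let the index bolt drop home

ROBOT

A 6-joint arm with a two-finger parallel gripper is mounted at the origin on a cart in front of the work surface, level with it; the furniture and walls round the work are solid. World frame = base frame: x ahead of the robot, y to its left, z up, the work surface at z = 0. Lengths are in m, angles in rad, forces in N, time in s.
With the tool pointing down it reaches from about 0.375 to 0.9 m from the base axis. Payload 3.1 kg.
Tool frame: the origin (TCP) lies at the very end of the fingers, on their centre line; the grasp point (between the pads) lies 19 mm behind it; z points along the fingers, y is the line along which they close (so a half turn about z gives the same grasp; the last joint's range is limited). The gripper opens to 87 mm and grips with 3 to 60 N. Pads are 19 mm wide; open, the fingers measure 117 mm over their backs; the gripper's body (75 mm by 190 mm) begins 51 mm behind the grasp point.
Start: joints at [-1.452, 0.527, 1.433, -0, 1.181, -0.178], TCP at [0.183, -0.598, 0.223] pointing down, gripper open.
Joint ranges: [-3.08, 3.08], [-0.75, 2.2], [0.22, 2.44], [-1.43, 4.57], [0, 2.65], [-2.85, 2.85]. Speed limits (rad/s): [2.79, 2.79, 3.14, 3.14, 3.14, 3.14].

INTERFACE

Orientations are given as a unit quaternion [x, y, z, w].
In Python, from rig import robot gives the robot as it stands. The module is installed in compiled form; this text tells all that it offers.
- The arm moves only by the tool servo_tool, never from a script. Its argument "rows" is one flat list of numbers, 5 for each row, row after row: the closure, from -1 (fully open) to 1 (shut), so that 0 is half open, then the shift along the tool's x, y, z in m, then the turn about the tool's z in degrees. A call has 1 to 5 rows; each row shifts and turns the commanded pose from where the row before left it, along the tool's axes as they then stand; what a row does not reach is not made up. A row lasts 1/12 s, in which the tool goes at most 41.7 mm and 7.16 degrees, less where a joint would pass 70% of its speed; a pose out of reach is approached as far as the arm can. A call with a gripper value outside its range is refused whole. The fingers move at their own pace and stop on an object; "newtons" is the grip in N (left out, the last holds). Time passes only in rows, so rows that do not move let the fingers close. It gives the time, the measured TCP pose, the force, the opening and the grip force at its end, in the units of the state.
- robot.get_obs(): the state, without advancing time (a new reading comes with each control period).
- robot.camera(name): name is "side" or "top" or "wrist"; returns a dict with "pixels" (400x640x3 uint8, red, green, blue), "intrinsics" (3x3 intrinsics, pixels), "rvec" (rotation vector, rad) and "tvec" (3), from world to camera coordinates, as OpenCV has them; the wrist camera has in their place "mount" (4x4, takes a point from camera to tool coordinates, whose origin is the TCP and whose axes are the flange's). Camera axes: x right, y down, z forward; pixel columns grow to the right and rows downward; lengths in m; the calibration is good to about 2 mm. The wrist camera is an equidistant fisheye: a pixel r from the principal point sees the ray r / f radians off the axis. A picture is of the moment at which its call begins: read the wrist's pose just before it. There is no depth.
- robot.hand_in(): hands the job in; it is judged then, once.
Trained networks look in a picture, given as the dict that the camera call returned (one of the last four; its "shot" number tells which), for a name from the list of things; names that differ only in an ending like _2 or _b are one class to them, and where a whole thing is asked for, a point or a joint stands for the part that bears it (a point fixed in the world has none). Each returns a list of dicts, best first, with "score" (0 to 1); they miss things now and then, are a little off and sometimes report something else, mostly with a low value. They report only what shows in the picture. A call takes as long as a camera call.
- robot.spot_in(picture, query): "at" ([x, y, z] in m, in world coordinates, good to about 4 mm: the middle of the surface that is visible of it).
- robot.outline_of(picture, query): "region" (400x640 bool, what is visible of it).
- robot.place_of(picture, query): "at" ([x, y, z] in m, in world coordinates, good to about 4 mm: a listed point, or the origin of a listed thing).
The state is a dict: "time": time; "q": joint angles; "joint_velocities": joint speeds; "joint_torque": joint torques, N m; "position": TCP position; "tool_rot": TCP orientation; "ft_force": force on the tool from outside, world axes, zero at the start; "moment": the same for the moment, N m; "grip_width": finger opening in m; "grip_force": force on a finger pad.
Only numpy, scipy, OpenCV 4.12 (cv2) and the standard library are available. Lean on these libraries where they do the work, as an engineer would, in place of code of your own. Each camera call takes 0.05 s, during which the arm holds its last target. There are 200 camera calls.

TASK

Turn the bench drive pulley by its rim until its engraved mark faces the fixed pointer, with the index bolt still drawn back. Then push the bolt in past its centre and, if it only rests on the notched ring, rock the pulley gently by its rim until the bolt drops fully home in the notch; never force pulley and bolt against each other, disturb nothing else on the table and let go.

Things in the scene. Friction and masses are not known exactly. Their poses are not given: they have to be found in the camera images.
- stand: dark cast stand fixed to the table, plate 200 x 235 x 10 mm; origin on the table top under the pulley's vertical axis, x axis toward the pointer, z up. The pointer stands at x = +80 mm (its post x 88 to 100 mm, 70 mm high); the bolt's housing at y = -96 to -118 mm, 40 mm wide along x, 40 mm high.
- drive_pulley: plain aluminium pulley on a vertical axis; origin on the axis at table height, x axis toward the mark. Its rim is an upright round wall to grip from above: outer radius 76, inner 64 mm, top 66 mm above the table, finely knurled outside down to 43 mm; inside, the web is 34 mm above the table, hub radius 16, 52 mm high. Turns both ways without end; friction 1.2 N at the rim; stays as left.
- mark (a point): the engraved dark radial line on top of the rim, 12 mm long and 2 mm wide, the only one; this point is 72 mm from the axis, 66 mm above the table.
- pointer_tip (a point): tip of the fixed steel pointer, 80 mm from the pulley's axis, 68 mm above the table; the mark faces it when axis, mark and tip are in line seen from above.
- notched_ring (a point): centre of the top of the steel ring under the rim that turns with the pulley: radius 82 mm, 14 to 30 mm above the table, with 8 notches 13 mm wide and deep, every 45 degrees. One notch is at the bolt when the mark faces the pointer, but the ring was clamped by eye: it can be up to 9 mm off round the rim, either way; rocking the pulley so far finds it by feel.
- index_bolt: the index bolt with its knob; origin on the knob's axis at table height, axes as the stand's. A snap spring holds it drawn back with 2 N; pushed more than 4 mm in it drives inward by itself, 3 N on the ring to 7 N when home. The nose is 10 mm wide, corners rounded: once home it stops the pulley from turning, with 1.5 mm of play to either side.
- bolt_knob (a point): the bolt's upright round knob, 17 mm thick (21 mm at its black cap), 15 to 75 mm above the table; this point is on its axis at 55 mm. It slides along the stand's y axis toward the pulley. Knob to pulley axis along y: 150 mm drawn back, 140 mm when the bolt's nose rests on the ring beside a notch, 128 mm fully home.
- tea_glass: tea glass, 63 mm wide, 88 mm high, loose; origin under its centre; leave alone.
- sanding_block: dark wooden sanding block 52 x 105 x 29 mm, loose, left of the stand; origin under its centre; leave alone.
- eraser: eraser 21 x 45 x 13 mm, loose, left of the stand; leave alone.
- offcut: wood offcut 45 x 50 x 22 mm, loose, behind the stand; leave alone.

How it is judged:
By the outcome, as a careful person would: the job done as asked, in the order asked, and still so for the second after the job is handed in, with the robot touching nothing.
It also fails if it takes over 72 s, if anything falls off the work surface, if the arm or the gripper's body presses on something with over 40 N, if the wrist force passes 120 N, or if a joint passes its speed limit or range.

## Working session

There is one attempt and no reset: what is moved stays moved. The work goes in short steps, Python scripts to look and compute and a tool call to move; the robot and the scene stay as the last step left them, time stands still between calls to the robot, and variables do not carry over. Pictures are saved under pics/ and viewed, at most 10 in all, crops included, and the job is handed in when it is done.

Besides the shell and the picture viewer there is one more tool, called as a command line: name --argument value ..., lists and objects as JSON in quotes. servo_tool: Moves the arm, as the interface text tells. Its arguments: {"type":"object","properties":{"rows":{"type":"array","items":{"type":"number"}},"newtons":{"type":"number"}},"required":["rows"]}

```bash
mkdir -p pics; cat > h.py <<'E'
import numpy as np, cv2
from rig import robot
E
python3 - <<'E'
from h import *
o=robot.get_obs(); print(o['time'],o['position'],o['tool_rot'],o['grip_width'])
ims=[]
for n in ['top','side']:
    p=robot.camera(n); ims.append(p['pixels'])
    for q in ['drive_pulley','mark','pointer_tip','bolt_knob','index_bolt','stand','notched_ring','tea_glass','sanding_block','offcut','eraser']:
        r=robot.place_of(p,q)
        print(n,q,[(np.round(d['at'],3).tolist(),round(d['score'],2)) for d in r[:2]])
    cv2.imwrite(f'pics/{n}1.png',p['pixels'][:,:,::-1])
E
```

```text
0.0 [ 0.18274406 -0.59691948  0.22158027] [ 9.89006372e-01  1.47868946e-01  3.14335353e-05 -1.08206333e-03] 0.08674099903115054
top drive_pulley [([0.547, -0.044, -0.001], 0.65)]
top mark [([0.494, 0.01, 0.068], 0.83)]
top pointer_tip [([0.637, -0.055, 0.065], 0.64)]
top bolt_knob [([0.523, -0.187, 0.056], 0.67), ([0.55, -0.042, 0.0], 0.37)]
top index_bolt [([0.524, -0.188, 0.005], 0.55)]
top stand [([0.554, -0.039, -0.001], 0.83)]
top notched_ring [([0.554, -0.041, 0.028], 0.94)]
top tea_glass [([0.705, -0.163, 0.001], 0.74), ([0.552, -0.042, -0.003], 0.24)]
top sanding_block [([0.612, 0.128, -0.0], 0.78)]
top offcut [([0.554, -0.04, 0.028], 0.41)]
top eraser [([0.49, 0.14, 0.002], 0.63)]
side drive_pulley [([0.552, -0.038, 0.002], 0.89), ([0.552, -0.037, 0.004], 0.46)]
side mark [([0.498, 0.002, 0.064], 0.7)]
side pointer_tip [([0.626, -0.056, 0.071], 0.86)]
side bolt_knob [([0.524, -0.189, 0.052], 0.5)]
side index_bolt [([0.526, -0.189, -0.001], 0.5)]
side stand [([0.553, -0.039, 0.003], 0.83)]
side notched_ring [([0.553, -0.039, 0.026], 0.59), ([0.499, 0.002, 0.068], 0.53)]
side tea_glass [([0.703, -0.163, -0.001], 0.94)]
side sanding_block [([0.612, 0.127, 0.0], 0.95)]
side offcut [([0.722, -0.001, -0.0], 0.8), ([0.554, -0.039, 0.03], 0.46)]
side eraser [([0.49, 0.137, 0.001], 0.61)]
```

View pics/top1.png

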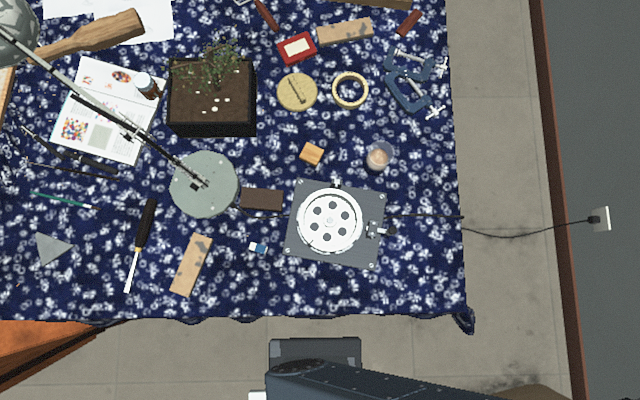

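View pics/side1.png

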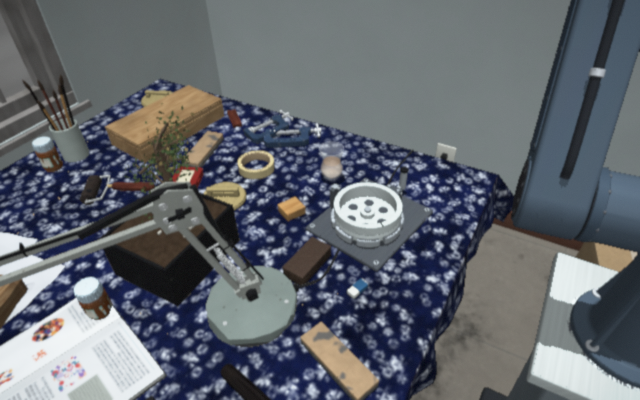

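The top view shows the pulley at about (330,220), its mark at lower left, the pointer at (337,183) and the knob at (392,231). The side view agrees, and the network positions are consistent with each other. The stand's yaw is about −11°, so the pulley has to turn about −153°.

```bash
cat >> h.py <<'E'
def yaw(o=None):
    x,y=(o or robot.get_obs())['tool_rot'][:2]; return np.degrees(2*np.arctan2(y,x))
def show(rows,per=5):
    for i in range(0,len(rows),per):
        print('[',', '.join(f'{v:g}' for r in rows[i:i+per] for v in np.round(r,4)),']')
def rel(d,psi):  # world dx,dy,dz -> tool
    c,s=np.cos(np.radians(psi)),np.sin(np.radians(psi))
    return np.array([c*d[0]+s*d[1], s*d[0]-c*d[1], -d[2]])
def go(target,psi_t,n,clo):
    o=robot.get_obs(); p=np.array(o['position']); psi=yaw(o); dp=(np.array(target)-p)/n; dpsi=((psi_t-psi+180)%360-180)/n
    rows=[]
    for i in range(n): rows.append([clo,*rel(dp,psi+i*dpsi),-dpsi])
    show(rows)
def say(o=None):
    o=o or robot.get_obs(); print('t',round(o['time'],2),np.round(o['position'],4),'yaw',round(yaw(o),2),'F',np.round(o['ft_force'],2),'w',round(o['grip_width'],4),'q6',round(o['q'][5],3))
E
python3 - <<'E'
from h import *
say(); go([0.483,-0.044,0.20],94,18,-1)
E
```

```text
t 1.2 [ 0.1828 -0.5976  0.2226] yaw 17.01 F [0.67 0.07 0.45] w 0.0864 q6 -0.179
[ -1, 0.0249, -0.0245, 0.0013, -4.2774, -1, 0.0267, -0.0226, 0.0013, -4.2774, -1, 0.0283, -0.0206, 0.0013, -4.2774, -1, 0.0298, -0.0184, 0.0013, -4.2774, -1, 0.0311, -0.0161, 0.0013, -4.2774 ]
[ -1, 0.0322, -0.0137, 0.0013, -4.2774, -1, 0.0331, -0.0113, 0.0013, -4.2774, -1, 0.0339, -0.0088, 0.0013, -4.2774, -1, 0.0344, -0.0063, 0.0013, -4.2774, -1, 0.0348, -0.0037, 0.0013, -4.2774 ]
[ -1, 0.035, -0.0011, 0.0013, -4.2774, -1, 0.035, 0.0015, 0.0013, -4.2774, -1, 0.0347, 0.0041, 0.0013, -4.2774, -1, 0.0343, 0.0067, 0.0013, -4.2774, -1, 0.0337, 0.0093, 0.0013, -4.2774 ]
[ -1, 0.033, 0.0118, 0.0013, -4.2774, -1, 0.032, 0.0142, 0.0013, -4.2774, -1, 0.0308, 0.0165, 0.0013, -4.2774 ]
```

servo_tool --rows '[-1,0.025,-0.0245,0.001,-4.3,-1,0.0267,-0.0226,0.001,-4.3,-1,0.0283,-0.0206,0.001,-4.3,-1,0.03,-0.0184,0.001,-4.3,-1,0.031,-0.016,0.001,-4.3]'

```text
time: 1.62
position: [0.2668, -0.4424, 0.2176]
tool_rot: [0.944, 0.331, 0.0, 0.0]
ft_force: [1.2, 1.2, 0.2]
grip_width: 0.0869
grip_force: 0.0
```

servo_tool --rows '[-1,0.032,-0.0137,0.001,-4.3,-1,0.033,-0.0113,0.001,-4.3,-1,0.034,-0.0088,0.001,-4.3,-1,0.0344,-0.0063,0.001,-4.3,-1,0.035,-0.0037,0.001,-4.3]'

```text
time: 2.03
position: [0.3499, -0.2884, 0.2128]
tool_rot: [0.865, 0.501, 0.0, 0.0]
ft_force: [-0.7, -0.8, 0.2]
grip_width: 0.0873
grip_force: 0.0
```

servo_tool --rows '[-1,0.035,-0.001,0.001,-4.3,-1,0.035,0.0015,0.001,-4.3,-1,0.035,0.004,0.001,-4.3,-1,0.0343,0.0067,0.001,-4.3,-1,0.034,0.0093,0.001,-4.3]'

```text
time: 2.45
position: [0.4327, -0.1335, 0.2078]
tool_rot: [0.756, 0.654, 0.0, 0.0]
ft_force: [0.0, -0.2, 0.5]
grip_width: 0.0867
grip_force: 0.0
```

servo_tool --rows '[-1,0.033,0.012,0.001,-4.3,-1,0.032,0.014,0.001,-4.3,-1,0.031,0.0165,0.001,-4.3,-1,0,0,0,0,-1,0,0,0,0]'

```text
time: 2.87
position: [0.482, -0.0407, 0.2046]
tool_rot: [0.678, 0.735, -0.0, 0.0]
ft_force: [-0.2, -0.9, -0.9]
grip_width: 0.0872
grip_force: 0.0
```

```bash
cat >> h.py <<'E'
from scipy.spatial.transform import Rotation as R
def wrist_proj(p,o):
    """returns f(world pts)->pixels for wrist picture p taken at pose o"""
    K=np.array(p['intrinsics']); M=np.array(p['mount']); Rt=R.from_quat(o['tool_rot']).as_matrix(); t=np.array(o['position'])
    def f(X):
        X=np.atleast_2d(X); T=(X-t)@Rt; C=(T-M[:3,3])@M[:3,:3]
        rho=np.hypot(C[:,0],C[:,1]); th=np.arctan2(rho,C[:,2]); k=th/np.maximum(rho,1e-9)
        return np.c_[K[0,0]*k*C[:,0]+K[0,2],K[1,1]*k*C[:,1]+K[1,2]]
    return f
def unproj(p,o,uv,z):
    K=np.array(p['intrinsics']); M=np.array(p['mount']); Rt=R.from_quat(o['tool_rot']).as_matrix(); t=np.array(o['position'])
    uv=np.atleast_2d(uv).astype(float); a=(uv-[K[0,2],K[1,2]])/[K[0,0],K[1,1]]; th=np.linalg.norm(a,axis=1); 
    d=np.c_[a*(np.sin(th)/np.maximum(th,1e-9))[:,None],np.cos(th)]
    D=(d@M[:3,:3].T)@Rt.T; O=Rt@M[:3,3]+t
    return O+D*((z-O[2])/D[:,2])[:,None]
E
python3 - <<'E'
from h import *
o=robot.get_obs(); say(o); p=robot.camera('wrist'); print(p['intrinsics'],p['mount'])
cv2.imwrite('pics/w1.png',p['pixels'][:,:,::-1])
for q in ['drive_pulley','mark','pointer_tip','bolt_knob','notched_ring','stand']:
    r=robot.place_of(p,q); print(q,[(np.round(d['at'],4).tolist(),round(d['score'],2)) for d in r[:2]])
E
```

```text
t 2.87 [ 0.482  -0.0407  0.2046] yaw 94.62 F [-0.16 -0.95 -0.85] w 0.0872 q6 -0.396
[[309.70691629   0.         320.98554342]
 [  0.         309.70691629 191.9656375 ]
 [  0.           0.           1.        ]] [[-6.89926184e-05 -9.61844905e-01 -2.73595275e-01  7.55575859e-02]
 [ 9.99999996e-01 -8.12458855e-05  3.34557051e-05 -1.67643456e-04]
 [-5.44076899e-05 -2.73595272e-01  9.61844907e-01 -1.62321159e-01]
 [ 0.00000000e+00  0.00000000e+00  0.00000000e+00  1.00000000e+00]]
drive_pulley [([0.5502, -0.0377, 0.0006], 0.56)]
mark [([0.496, 0.0066, 0.0629], 0.64)]
pointer_tip [([0.6286, -0.0538, 0.0663], 0.61)]
bolt_knob [([0.5242, -0.189, 0.0549], 0.75)]
notched_ring [([0.549, -0.0372, 0.0268], 0.82)]
stand [([0.5537, -0.0432, -0.0007], 0.62)]
```

View pics/w1.png

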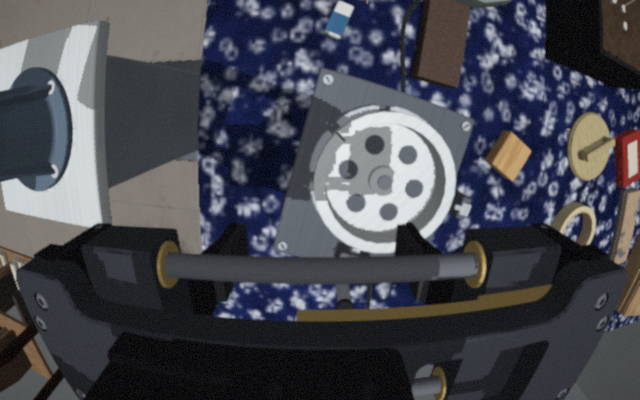

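The wrist picture shows the pulley hub at (381,180), the mark at about (345,134) and the pointer at about (460,206). I'll refine the axis by fitting a circle to projected edges.

```bash
python3 - <<'E'
from h import *
o=robot.get_obs(); p=robot.camera('wrist')
print('hub',unproj(p,o,[381,180],0.052),'mark',unproj(p,o,[345,134],.066),'ptr',unproj(p,o,[459,206],.068))
f=wrist_proj(p,o); im=cv2.resize(p['pixels'][60:260,250:500],None,fx=3,fy=3,interpolation=cv2.INTER_CUBIC)[:,:,::-1].copy()
a=np.linspace(0,2*np.pi,200)
c=np.array([0.5525,-0.039])
for r,z,col in [(.076,.066,(0,0,255)),(.016,.052,(0,255,0))]:
    q=f(np.c_[c[0]+r*np.cos(a),c[1]+r*np.sin(a),a*0+z])
    cv2.polylines(im,[np.int32((q-[250,60]+.5)*3)],True,col,1)
cv2.imwrite('pics/w2.png',im)
E
```

```text
hub [[ 0.54446186 -0.03945496  0.052     ]] mark [[0.500658   0.00679427 0.066     ]] ptr [[ 0.63313182 -0.05747616  0.068     ]]
```

View pics/w2.png

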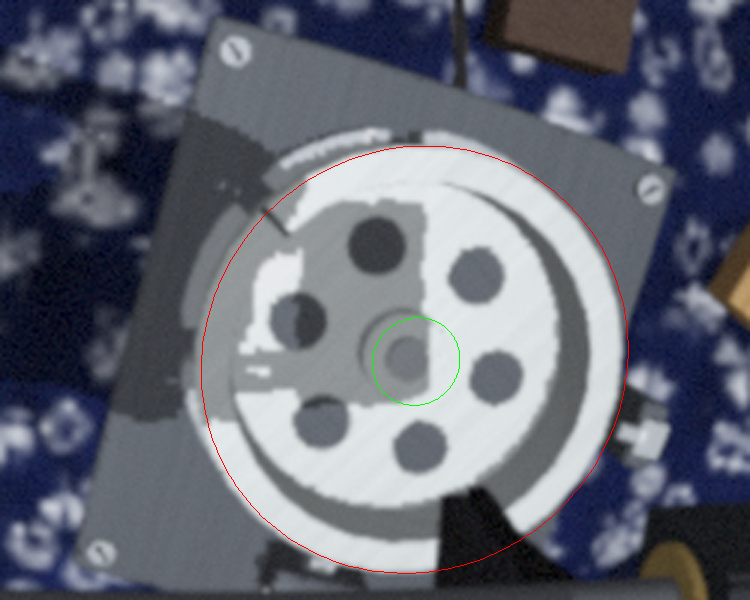

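```bash
python3 - <<'E'
from h import *
go([0.4802,-0.0441,0.042],94.6,8,0.1)
E
```

```text
[ 0.1, -0.0001, -0.0001, 0.0203, -0.0398, 0.1, -0.0001, -0.0001, 0.0203, -0.0398, 0.1, -0.0001, -0.0001, 0.0203, -0.0398, 0.1, -0.0001, -0.0001, 0.0203, -0.0398, 0.1, -0.0001, -0.0001, 0.0203, -0.0398 ]
[ 0.1, -0.0001, -0.0001, 0.0203, -0.0398, 0.1, -0.0001, -0.0001, 0.0203, -0.0398, 0.1, -0.0001, -0.0001, 0.0203, -0.0398 ]
```

servo_tool --rows '[0.1,0,0,0.02,0,0.1,0,0,0.02,0,0.1,0,-0.001,0.02,0,0.1,0,0,0.02,0,0.1,0,0,0.02,0]' --newtons 8

```text
time: 3.68
position: [0.4805, -0.0429, 0.1039]
tool_rot: [0.68, 0.733, 0.0, 0.0]
ft_force: [-0.7, 0.1, -0.7]
grip_width: 0.0612
grip_force: 0.0
```

servo_tool --rows '[0.1,0,0,0.02,0,0.1,0,0,0.02,0,0.1,0,0,0.02,0,0.1,0,0,0.002,0,0.1,0,0,0,0]'

```text
time: 4.1
position: [0.4797, -0.0425, 0.0417]
tool_rot: [0.68, 0.733, -0.001, -0.001]
ft_force: [-0.6, -0.3, 0.5]
grip_width: 0.0396
grip_force: 0.0
```

servo_tool --rows '[0.6,0,0,0,0,1,0,0,0,0,1,0,0,0,0,1,0,0,0,0,1,0,0,0,0]'

```text
time: 4.52
position: [0.4809, -0.0424, 0.0433]
tool_rot: [0.679, 0.734, 0.0, 0.001]
ft_force: [0.4, -0.5, -0.2]
grip_width: 0.0134
grip_force: 0.0
```

servo_tool --rows '[1,0,0,0,0,1,0,0,0,0]'

```text
time: 4.68
position: [0.4805, -0.0424, 0.0432]
tool_rot: [0.679, 0.734, 0.0, 0.0]
ft_force: [-1.4, -1.1, 6.7]
grip_width: 0.0127
grip_force: 7.7
```

servo_tool --rows '[1,0.0037,0.0001,0,3,1,0.0049,0.0002,0,4,1,0.0061,0.0003,0,5,1,0.0061,0.0003,0,5,1,0.0061,0.0003,0,5]'

```text
time: 5.1
position: [0.4845, -0.0161, 0.0433]
tool_rot: [0.808, 0.589, 0.001, 0.001]
ft_force: [-0.2, -3.3, 4.3]
grip_width: 0.0124
grip_force: 7.6
```

servo_tool --rows '[1,0.0061,0.0003,0,5,1,0.0061,0.0003,0,5,1,0.0061,0.0003,0,5,1,0.0061,0.0003,0,5,1,0.0061,0.0003,0,5]'

```text
time: 5.52
position: [0.5007, 0.0097, 0.0433]
tool_rot: [0.916, 0.4, 0.001, 0.002]
ft_force: [0.6, -4.2, 1.9]
grip_width: 0.0123
grip_force: 7.7
```

servo_tool --rows '[1,0.0061,0.0003,0,5,1,0.0061,0.0003,0,5,1,0.0061,0.0003,0,5,1,0.0061,0.0003,0,5,1,0.0061,0.0003,0,5]'

```text
time: 5.93
position: [0.5258, 0.0259, 0.0432]
tool_rot: [0.981, 0.193, 0.001, 0.002]
ft_force: [1.4, -8.6, 2.2]
grip_width: 0.0121
grip_force: 7.8
```

```bash
python3 - <<'E'
from h import *
say()
E
```

```text
t 5.93 [0.5258 0.0259 0.0432] yaw 22.23 F [ 1.36 -8.63  2.23] w 0.0121 q6 1.024
```

servo_tool --rows '[1,0.0061,0.0008,0,5,1,0.0061,0.0008,0,5,1,0.0061,0.0008,0,5,1,0.0061,0.0008,0,5,1,0.0061,0.0005,0,5]'

```text
time: 6.35
position: [0.5547, 0.0302, 0.0432]
tool_rot: [1.0, -0.025, 0.0, 0.0]
ft_force: [-1.3, -2.5, 4.3]
grip_width: 0.0127
grip_force: 7.4
```

servo_tool --rows '[1,0.0061,0.0003,0,5,1,0.0061,0.0003,0,5,1,0.0061,0.0003,0,5,1,0.0061,0.0003,0,5,1,0.0061,0.0003,0,5]'

```text
time: 6.77
position: [0.5833, 0.0221, 0.0432]
tool_rot: [0.971, -0.24, -0.0, 0.001]
ft_force: [-3.4, -3.0, 6.2]
grip_width: 0.0118
grip_force: 7.3
```

```bash
python3 - <<'E'
from h import *
say()
for n in ['top','side']:
    p=robot.camera(n)
    for q in ['mark','pointer_tip','bolt_knob']:
        r=robot.place_of(p,q); print(n,q,[(np.round(d['at'],4).tolist(),round(d['score'],2)) for d in r[:2]])
E
```

```text
t 6.77 [0.5833 0.0221 0.0432] yaw -27.79 F [-3.38 -3.    6.16] w 0.0118 q6 1.904
top mark [([0.5548, -0.042, 0.0284], 0.37)]
top pointer_tip [([0.6334, -0.0507, 0.0668], 0.78), ([0.7214, 0.0051, 0.0021], 0.73)]
top bolt_knob [([0.5195, -0.1876, 0.0565], 0.65)]
side mark [([0.5529, -0.041, -0.0008], 0.53)]
side pointer_tip []
side bolt_knob [([0.5201, -0.1901, 0.0541], 0.59)]
```

servo_tool --rows '[1,0.0061,0.0005,0,5,1,0.0061,0.0004,0,5,1,0.0061,0.0003,0,5,1,0.0061,0.0003,0,5,1,0.0061,0.0003,0,5]'

```text
time: 7.58
position: [0.6059, 0.0028, 0.0432]
tool_rot: [0.896, -0.444, -0.001, 0.0]
ft_force: [-2.3, -1.3, 6.7]
grip_width: 0.0121
grip_force: 7.8
```

servo_tool --rows '[1,0,0,0,0,0.1,0,0,0,0,0.1,0,0,0,0,0.1,0,0,0,0,0.1,0,0,-0.01,0]'

```text
time: 8.0
position: [0.6047, 0.0033, 0.0508]
tool_rot: [0.897, -0.443, -0.002, 0.0]
ft_force: [0.4, 0.2, -0.6]
grip_width: 0.0316
grip_force: 0.0
```

servo_tool --rows '[0.1,0,0,-0.03,0,0.1,0,0,-0.03,0,0.1,-0.01,0.01,-0.03,0,0.1,-0.02,0.01,-0.02,0,0.1,0,0,0,0]'

```text
time: 8.42
position: [0.5712, 0.0159, 0.1671]
tool_rot: [0.897, -0.442, 0.002, -0.001]
ft_force: [-0.0, 0.6, -0.1]
grip_width: 0.0389
grip_force: 0.0
```

```bash
python3 - <<'E'
from h import *
o=robot.get_obs(); say(o); p=robot.camera('wrist')
for q in ['mark','pointer_tip','drive_pulley','bolt_knob','notched_ring']:
    r=robot.place_of(p,q); print(q,[(np.round(d['at'],4).tolist(),round(d['score'],2)) for d in r[:2]])
f=wrist_proj(p,o); print(f([[.5512,-.04,.066],[.63,-.055,.068]]))
cv2.imwrite('pics/w3.png',p['pixels'][:,:,::-1])
E
```

```text
t 8.42 [0.5712 0.0159 0.1671] yaw -52.51 F [-0.04  0.57 -0.13] w 0.0389 q6 2.319
mark [([0.6226, -0.0471, 0.0626], 0.83)]
pointer_tip []
drive_pulley [([0.5492, -0.039, 0.0009], 0.93)]
bolt_knob [([0.5215, -0.1877, 0.0564], 0.72)]
notched_ring [([0.5496, -0.0393, 0.0243], 0.95)]
[[378.8948283  155.97249623]
 [317.29756853  85.46542879]]
```

View pics/w3.png

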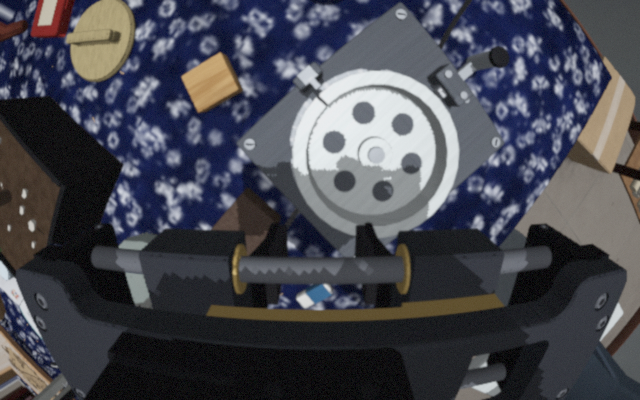

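The pointer's tip is near (318,90) and the mark near (322,102), almost in line. Zooming in.

```bash
python3 - <<'E'
import cv2
im=cv2.imread('pics/w3.png')[60:180,290:430]
cv2.imwrite('pics/w3z.png',cv2.resize(im,None,fx=5,fy=5,interpolation=cv2.INTER_CUBIC))
E
```

```text
(no output)
```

View pics/w3z.png

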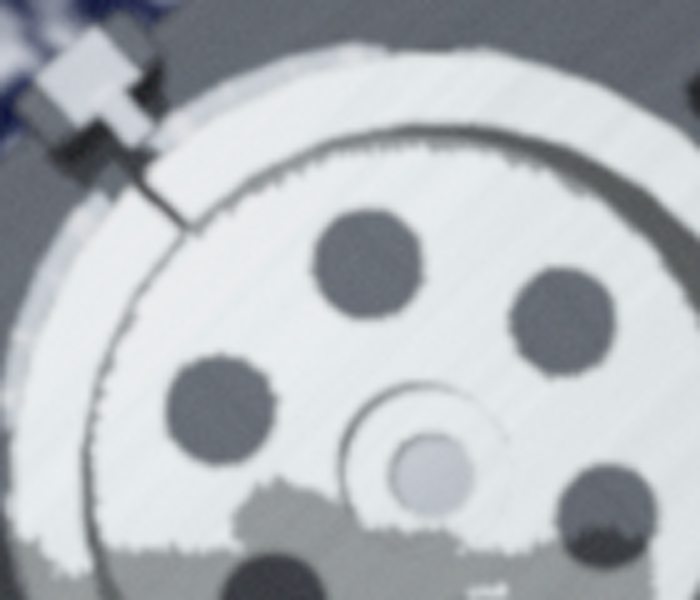

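Zoomed, the mark runs from (317.6,96) to (328,105.6), the pointer tip is at (319,88) and the hub centre at (376.4,154.8), in full-picture pixels.

```bash
python3 - <<'E'
from h import *
o=robot.get_obs(); p=robot.camera('wrist')
m=unproj(p,o,[[317.6,96],[322.8,100.8],[328,105.6]],.066); t=unproj(p,o,[[318.6,88],[311,77.5]],.068); h=unproj(p,o,[[376.4,154.8]],.052)
print(m,t,h)
for c in [[.5512,-.04],h[0,:2]]:
    g=lambda X: np.degrees(np.arctan2(X[:,1]-c[1],X[:,0]-c[0]))
    print(g(m),g(t))
d=m[2]-m[0]; print('line dirs', np.degrees(np.arctan2(-d[1],-d[0])))
E
```

```text
[[ 0.62494603 -0.04979717  0.066     ]
 [ 0.6191347  -0.04920936  0.066     ]
 [ 0.613323   -0.04864109  0.066     ]] [[ 0.62826119 -0.05550929  0.068     ]
 [ 0.63846054 -0.058717    0.068     ]] [[ 0.55225229 -0.0409907   0.052     ]]
[-7.56744256 -7.72006471 -7.91883536] [-11.37930207 -12.10625496]
[-6.90742948 -7.00551169 -7.14030982] [-10.81390667 -11.61931685]
line dirs -5.680211075679603
```

```bash
python3 - <<'E'
from h import *
go([0.6062,0.0025,0.0428],-52.5,5,0.1)
E
```

```text
[ 0.1, 0.0059, -0.004, 0.0237, -0.0211, 0.1, 0.0059, -0.004, 0.0237, -0.0211, 0.1, 0.0059, -0.004, 0.0237, -0.0211, 0.1, 0.006, -0.0039, 0.0237, -0.0211, 0.1, 0.006, -0.0039, 0.0237, -0.0211 ]
```

servo_tool --rows '[0.1,0.015,-0.01,0.01,0,0.1,0.015,-0.01,0.02,0,0.1,0,0,0.03,0,0.1,0,0,0.03,0,0.1,0,0,0.029,0]'

```text
time: 9.18
position: [0.6068, 0.0022, 0.0412]
tool_rot: [0.896, -0.443, -0.0, 0.0]
ft_force: [-0.5, -0.2, -0.4]
grip_width: 0.0391
grip_force: 0.0
```

servo_tool --rows '[0.1,0,0,0,0,1,0,0,0,0,1,0,0,0,0,1,0,0,0,0,1,0,0,0,0]'

```text
time: 9.6
position: [0.608, 0.0024, 0.0456]
tool_rot: [0.897, -0.443, 0.002, -0.001]
ft_force: [0.5, -0.1, 1.2]
grip_width: 0.0203
grip_force: 0.0
```

servo_tool --rows '[1,0,0,0,0,1,0,0,0,0,1,0,0,0,0]'

```text
time: 9.85
position: [0.6064, 0.0021, 0.0452]
tool_rot: [0.897, -0.443, 0.0, 0.0]
ft_force: [-3.2, -1.3, 6.8]
grip_width: 0.0126
grip_force: 7.8
```

```bash
python3 - <<'E'
from h import *
say()
E
```

```text
t 9.85 [0.6064 0.0021 0.0452] yaw -52.57 F [-3.24 -1.29  6.81] w 0.0126 q6 2.309
```

servo_tool --rows '[1,0.0024,0,0,2,1,0.0022,0,0,1.8,1,0,0,0,0,0.1,0,0,0,0,0.1,0,0,0,0]'

```text
time: 10.27
position: [0.6099, -0.0011, 0.0444]
tool_rot: [0.881, -0.473, 0.001, -0.0]
ft_force: [0.0, -0.1, -0.3]
grip_width: 0.0195
grip_force: 0.0
```

servo_tool --rows '[0.1,0,0,0,0,0.1,0,0,-0.03,0,0.1,0,0,-0.04,0,0.1,-0.015,0.01,-0.03,0,0.1,-0.015,0.01,-0.02,0]'

```text
time: 10.68
position: [0.5784, 0.0125, 0.1667]
tool_rot: [0.881, -0.473, 0.003, -0.001]
ft_force: [-0.3, -0.4, -0.2]
grip_width: 0.0384
grip_force: 0.0
```

servo_tool --rows '[0.1,0,0,0,0,0.1,0,0,0,0]'

```text
time: 10.85
position: [0.5764, 0.0132, 0.1648]
tool_rot: [0.882, -0.472, 0.001, -0.001]
ft_force: [0.2, -0.4, 0.2]
grip_width: 0.0396
grip_force: 0.0
```

```bash
python3 - <<'E'
from h import *
o=robot.get_obs(); say(o); p=robot.camera('wrist')
f=wrist_proj(p,o); c=f([[.5515,-.04,.066],[.625,-.055,.067]]); print(c)
u,v=np.int32(c[1]); u0,v0=u-35,v-30
np.save('p4.npy',[u0,v0])
im=p['pixels'][v0:v0+110,u0:u0+140,::-1]; cv2.imwrite('pics/w4.png',cv2.resize(im,None,fx=5,fy=5,interpolation=cv2.INTER_CUBIC)); print(u0,v0)
r=robot.place_of(p,'mark');print(r[:1]); r=robot.place_of(p,'pointer_tip');print(r[:1])
E
```

```text
t 10.85 [0.5764 0.0132 0.1648] yaw -56.35 F [ 0.2  -0.37  0.15] w 0.0396 q6 2.383
[[379.57801838 158.32111938]
 [318.22268274  95.25623632]]
283 65
[{'at': [0.6234, -0.0519, 0.0631], 'score': 0.67}]
[{'at': [0.6273, -0.0519, 0.0671], 'score': 0.89}]
```

View pics/w4.png

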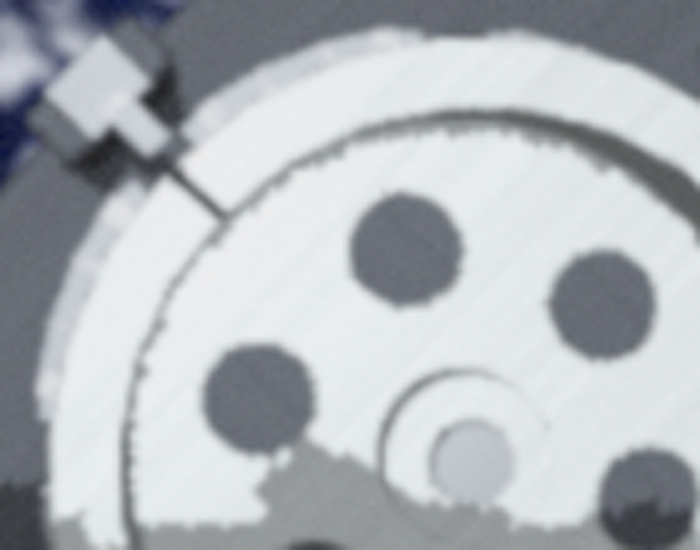

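```bash
python3 - <<'E'
from h import *
o=robot.get_obs(); p=robot.camera('wrist')
P=lambda L: np.array(L)/5+[283,65]
m=unproj(p,o,P([[175,163],[201,190],[227,217]]),.066); t=unproj(p,o,P([[163,150],[118,103]]),.068); h=unproj(p,o,P([[470,462]]),.052)
r=unproj(p,o,P([[186,130],[138,188],[425,38],[500,35],[42,410]]),.030)
print(h)
for c in [[.5515,-.0402],h[0,:2]]:
    g=lambda X: np.degrees(np.arctan2(X[:,1]-c[1],X[:,0]-c[0]))
    print(g(m),g(t),'ring',g(r),np.hypot(*(r[:,:2]-c).T))
f=wrist_proj(p,o)
# ring unwrapped from 60..-120 deg, radii 74..88 at z=.03
a=np.radians(np.arange(100,-130,-0.5)); rr=np.arange(.072,.090,.0005)
A,Rr=np.meshgrid(a,rr); c=[.5515,-.0402]
q=f(np.c_[(c[0]+Rr*np.cos(A)).ravel(),(c[1]+Rr*np.sin(A)).ravel(),np.full(A.size,.03)]).astype(np.float32).reshape(*A.shape,2)
im=cv2.remap(p['pixels'],q[...,0],q[...,1],cv2.INTER_LINEAR)[:,:,::-1]
cv2.imwrite('pics/ring.png',cv2.resize(im,(780,290),interpolation=cv2.INTER_LINEAR))
E
```

```text
[[ 0.55015048 -0.03936473  0.052     ]]
[-10.6739093  -10.46452137 -10.23145691] [-10.79289929 -11.12020026] ring [-15.43616265  -4.78873788 -52.2623891  -62.91033533  30.1021412 ] [0.07698477 0.07588524 0.07680089 0.07833955 0.07825704]
[-11.11345413 -10.94864906 -10.76965877] [-11.21388922 -11.484322  ] ring [-15.76161754  -5.32217354 -51.85547882 -62.32005869  29.08734068] [0.07850919 0.07730313 0.07828939 0.07970197 0.07901801]
```

View pics/ring.png

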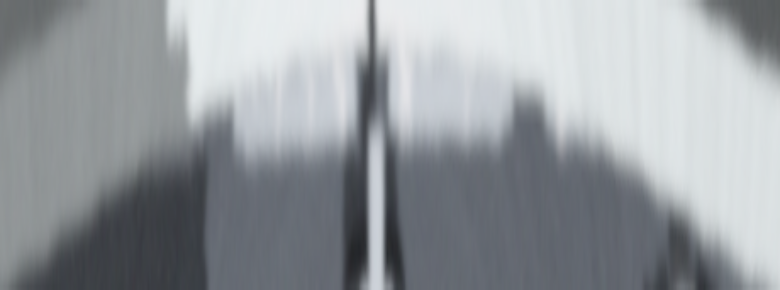

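The mark and pointer agree to within about 0.4°. The ring strip shows the notches also nearly centred, within about 0–2 mm. Next is the knob.

```bash
python3 - <<'E'
from h import *
say(); go([0.5224,-0.1875,0.13],79,20,0.1)
E
```

```text
t 11.05 [0.576  0.0127 0.162 ] yaw -56.41 F [-0.41  0.21 -1.11] w 0.0391 q6 2.383
[ 0.1, 0.0069, 0.0078, 0.0016, -6.7705, 0.1, 0.0059, 0.0085, 0.0016, -6.7705, 0.1, 0.0048, 0.0092, 0.0016, -6.7705, 0.1, 0.0037, 0.0097, 0.0016, -6.7705, 0.1, 0.0026, 0.01, 0.0016, -6.7705 ]
[ 0.1, 0.0014, 0.0103, 0.0016, -6.7705, 0.1, 0.0001, 0.0104, 0.0016, -6.7705, 0.1, -0.0011, 0.0103, 0.0016, -6.7705, 0.1, -0.0023, 0.0101, 0.0016, -6.7705, 0.1, -0.0035, 0.0098, 0.0016, -6.7705 ]
[ 0.1, -0.0046, 0.0093, 0.0016, -6.7705, 0.1, -0.0057, 0.0087, 0.0016, -6.7705, 0.1, -0.0066, 0.008, 0.0016, -6.7705, 0.1, -0.0075, 0.0071, 0.0016, -6.7705, 0.1, -0.0083, 0.0062, 0.0016, -6.7705 ]
[ 0.1, -0.009, 0.0052, 0.0016, -6.7705, 0.1, -0.0095, 0.0041, 0.0016, -6.7705, 0.1, -0.0099, 0.0029, 0.0016, -6.7705, 0.1, -0.0102, 0.0017, 0.0016, -6.7705, 0.1, -0.0103, 0.0005, 0.0016, -6.7705 ]
```

servo_tool --rows '[0.1,0.007,0.008,0,-6.8,0.1,0.006,0.0085,0,-6.8,0.1,0.005,0.009,0,-6.8,0.1,0.0037,0.0097,0,-6.8,0.1,0.0026,0.01,0,-6.8]'

```text
time: 11.47
position: [0.5627, -0.0382, 0.1619]
tool_rot: [0.982, -0.191, -0.001, -0.0]
ft_force: [1.2, -0.2, -0.9]
grip_width: 0.0391
grip_force: 0.0
```

servo_tool --rows '[0.1,0.0014,0.0103,0,-6.8,0.1,0,0.0104,0,-6.8,0.1,-0.001,0.0103,0,-6.8,0.1,-0.0023,0.01,0,-6.8,0.1,-0.0035,0.01,0,-6.8]'

```text
time: 11.88
position: [0.5494, -0.0885, 0.1619]
tool_rot: [0.995, 0.104, -0.001, -0.001]
ft_force: [0.2, 0.6, -0.5]
grip_width: 0.0393
grip_force: 0.0
```

servo_tool --rows '[0.1,-0.0046,0.0093,0,-6.8,0.1,-0.0057,0.0087,0,-6.8,0.1,-0.0066,0.008,0,-6.8,0.1,-0.0075,0.007,0,-6.8,0.1,-0.0083,0.006,0,-6.8]'

```text
time: 12.3
position: [0.5361, -0.1385, 0.1619]
tool_rot: [0.921, 0.39, -0.001, -0.001]
ft_force: [0.4, 0.2, 1.6]
grip_width: 0.0395
grip_force: 0.0
```

servo_tool --rows '[0.1,-0.009,0.005,0,-6.8,0.1,-0.0095,0.004,0,-6.8,0.1,-0.01,0.003,0,-6.8,0.1,-0.01,0.0017,0,-6.5,0.1,-0.01,0.0005,0,-6.5]'

```text
time: 12.72
position: [0.5232, -0.188, 0.1619]
tool_rot: [0.77, 0.638, -0.0, -0.001]
ft_force: [-0.3, -0.1, -0.0]
grip_width: 0.0389
grip_force: 0.0
```

servo_tool --rows '[0.1,0,0,0,0,0.1,0,0,0,0]'

```text
time: 12.88
position: [0.5232, -0.1876, 0.1623]
tool_rot: [0.773, 0.634, -0.0, -0.001]
ft_force: [1.3, 0.5, 0.9]
grip_width: 0.0388
grip_force: 0.0
```

```bash
python3 - <<'E'
from h import *
o=robot.get_obs(); say(o)
p=robot.camera('wrist'); r=robot.place_of(p,'bolt_knob'); print(r[:1])
p=robot.camera('top'); r=robot.place_of(p,'bolt_knob'); print(r[:1])
go([0.5224,-0.1875,0.045],79,5,0.1)
E
```

```text
t 12.88 [ 0.5232 -0.1876  0.1623] yaw 78.75 F [1.26 0.46 0.86] w 0.0388 q6 -0.349
[{'at': [0.5222, -0.1898, 0.0572], 'score': 0.89}]
[{'at': [0.7051, -0.1657, 0.0016], 'score': 0.67}]
[ 0.1, -0.0002, -0.0002, 0.0236, -0.0087, 0.1, -0.0002, -0.0002, 0.0236, -0.0087, 0.1, -0.0002, -0.0002, 0.0236, -0.0087, 0.1, -0.0002, -0.0002, 0.0236, -0.0087, 0.1, -0.0002, -0.0002, 0.0236, -0.0087 ]
```

Lower over the knob and close lightly.

servo_tool --rows '[0.1,-0.001,-0.001,0.024,0,0.1,0,0,0.024,0,0.1,0,0,0.024,0,0.1,0,0,0.023,0,0.1,0,0,0.02,0]'

```text
time: 13.5
position: [0.5222, -0.1873, 0.0473]
tool_rot: [0.772, 0.636, -0.0, -0.0]
ft_force: [-0.3, 0.5, 0.2]
grip_width: 0.0392
grip_force: 0.0
```

servo_tool --rows '[0.5,0,0,0,0,1,0,0,0,0,1,0,0,0,0,1,0,0,0,0,1,0,0,0,0]'

```text
time: 13.92
position: [0.5216, -0.1879, 0.0496]
tool_rot: [0.771, 0.636, -0.0, -0.0]
ft_force: [-2.6, -1.0, 2.0]
grip_width: 0.0199
grip_force: 8.0
```

servo_tool --rows '[1,0,0,0,0,1,0,0,0,0,1,0,0,0,0]'

```text
time: 14.17
position: [0.5217, -0.1879, 0.0494]
tool_rot: [0.772, 0.636, -0.0, -0.0]
ft_force: [-5.1, 0.5, 6.8]
grip_width: 0.02
grip_force: 8.0
```

servo_tool --rows '[1,0.0015,-0.001,0,0,1,0.0015,-0.0005,0,0,1,0.0015,0,0,0,1,0.0015,0,0,0,1,0.0005,0,0,0]'

```text
time: 14.58
position: [0.5229, -0.1813, 0.0495]
tool_rot: [0.772, 0.636, 0.001, 0.001]
ft_force: [-1.4, 1.5, 6.6]
grip_width: 0.02
grip_force: 8.0
```

servo_tool --rows '[1,0.0005,0,0,0,1,0,0,0,0,0.1,0,0,0,0,0.1,0,0,0,0,0.1,0,0,0,0]'

```text
time: 15.0
position: [0.5231, -0.1811, 0.0486]
tool_rot: [0.772, 0.636, 0.001, 0.001]
ft_force: [-0.7, -0.7, 0.1]
grip_width: 0.0329
grip_force: 0.0
```

servo_tool --rows '[0.1,0,0,-0.025,0,0.1,0,0,-0.03,0,0.1,0,0,-0.03,0,0.1,0,0,-0.02,0,0.1,0,0,0,0]'

```text
time: 15.42
position: [0.5254, -0.1826, 0.1578]
tool_rot: [0.772, 0.636, 0.002, 0.005]
ft_force: [0.2, 0.0, 0.8]
grip_width: 0.0387
grip_force: 0.0
```

```bash
python3 - <<'E'
from h import *
o=robot.get_obs(); say(o)
p=robot.camera('wrist'); 
for n in ['bolt_knob','drive_pulley','mark','pointer_tip']: print(n,[(np.round(d['at'],4),d['score']) for d in robot.place_of(p,n)[:1]])
cv2.imwrite('pics/w5.png',p['pixels'][:,:,::-1])
E
```

```text
t 15.42 [ 0.5254 -0.1826  0.1578] yaw 79.0 F [0.2  0.02 0.81] w 0.0387 q6 -0.344
bolt_knob [(array([ 0.5258, -0.1673,  0.057 ]), 0.98)]
drive_pulley [(array([ 0.5526, -0.0373,  0.0031]), 0.8)]
mark [(array([ 0.6227, -0.0487,  0.0621]), 0.7)]
pointer_tip [(array([ 0.6312, -0.0559,  0.0675]), 0.66)]
```

View pics/w5.png

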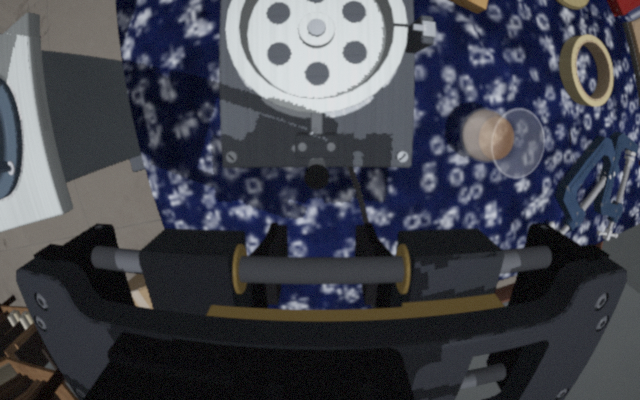

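The knob cap is at (317,177), well in from where it started, and the mark is at (403,26), still facing the pointer at (415,30). I'll check the cap pixel against home versus resting.

```bash
python3 - <<'E'
from h import *
o=robot.get_obs(); p=robot.camera('wrist'); f=wrist_proj(p,o)
d=np.array([np.cos(np.radians(-101)),np.sin(np.radians(-101))])
for L in (.150,.140,.128): print(L,f([[.5515+d[0]*L,-.0402+d[1]*L,.075]]))
for n in ('side','top'):
    p=robot.camera(n); print(n,[(np.round(x['at'],4),x['score']) for x in robot.place_of(p,'bolt_knob')[:2]])
say()
E
```

```text
0.15 [[325.24089304 208.5696753 ]]
0.14 [[325.28991401 196.85061416]]
0.128 [[325.34456958 182.43037913]]
side [(array([ 0.5275, -0.1636,  0.0534]), 0.63)]
top []
t 15.92 [ 0.5217 -0.1807  0.1527] yaw 79.0 F [-0.19 -0.24 -0.27] w 0.0389 q6 -0.344
```

servo_tool --rows '[0.1,0,0,-0.03,0,0.1,0,0,-0.03,0,0.1,0,0,0,0,0.1,0,0,0,0]'

```text
time: 16.25
position: [0.5232, -0.1815, 0.215]
tool_rot: [0.772, 0.636, 0.001, 0.002]
ft_force: [-0.7, -0.6, -1.3]
grip_width: 0.0391
grip_force: 0.0
```

```bash
python3 - <<'E'
from h import *
say(); print(robot.hand_in())
E
```

```text
t 16.25 [ 0.5232 -0.1815  0.215 ] yaw 79.01 F [-0.68 -0.59 -1.34] w 0.0391 q6 -0.344
the job is handed in; nothing more can be done
None
```

I turned the pulley until its mark faced the pointer (within about 0.4°) and pushed the bolt past centre; it went fully home with no rocking needed, and I let go and handed in at 16 s (no verdict came back).

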